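Lay the bench beside the bone bowl for a drilling session

TASK

Get this bone-drilling place ready so that the surgeon can find things by feel, without looking up from the microscope. Stand the empty steel rinse cup on the bench midway between the drip tray and the instrument tray, and stand the bur stand on the bench midway between the drip tray and the drill console with its long sides parallel to the drip tray's side edge; both must be straight out sideways from the middle of the bone bowl. Keep both upright, set them down gently rather than dropping them, and leave everything else where it is.

Things in the scene. Friction and masses are not known exactly. Their poses are not given: they have to be found in the camera images.
- rinse_cup: Small empty stainless-steel cup standing in front of the tray, to one side: open at the top, 60 mm high, 60 mm across outside at the rim, 55 mm at the foot, wall 3 mm, about 0.12 kg. To be moved. Origin: centre of its underside, z up along its axis.
- bur_stand: Metal block 100 mm long (x) by 46 mm wide (y) by 28 mm high, with two rows of thin round-headed burs standing out of its top, up to 50 mm above its underside and within 15 mm of its lengthwise centre line: grip it by its long sides. About 0.25 kg. To be moved; either end may face the robot. Origin: centre of its underside, z up.
- drip_tray: Black shallow tray fixed to the bench, the bone holder standing in it: 180 mm (x) by 220 mm (y), 22 mm high; its side edges, parallel to its x axis, lie 110 mm either side of its origin. x points away from the robot but for a small yaw, y to the robot's left. The instrument tray is on one side of it, the drill console on the other; which is where varies. Origin: centre of underside.
- bone_holder: Loose in the drip tray: red 105 mm square base, 34 mm high, on it a steel bowl 108 mm across with three thumbscrews and a piece of bone; 80 mm high in all, 1.5 kg. The middle of the bone bowl is straight above its origin (centre of its underside); its axes are parallel to the drip tray's. Not always in the middle of the tray. Leave alone.
- instrument_tray: Open steel tray full of surgical instruments lying in it: 180 mm (x) by 240 mm (y) by 28 mm high, so its two edges that can face the drip tray lie 120 mm either side of its origin along its y axis; set nearly square to the drip tray. A small wire handle stands out 13 mm from its near and far ends. 0.9 kg, loose. Origin: centre of its underside. Leave alone.
- drill_console: Grey box-shaped drill control unit, vent slots in its top, its white front panel with dark display and knob facing the robot; 215 mm (x) by 180 mm (y) by 96 mm high, so its sides lie 90 mm either side of its origin along its y axis; set nearly square to the drip tray. Does not move. Origin: centre of its underside.
- tumbler: Clear plastic tumbler behind the drip tray, 68 mm across the rim and 85 mm high, light and loose. Origin: centre of its underside. Leave alone.
- rongeur: Steel bone-nibbling pliers lying flat behind the drip tray, 170 mm long (its x axis), 62 mm wide, 12 mm high, loose. Origin: middle of its underside. Leave alone.

How it is judged:
By the outcome, as a careful person would: the job done as asked, in the order asked, and still so for the second after the job is handed in, with the robot touching nothing.
It also fails if it takes over 59 s, if anything falls off the work surface, if the arm or the gripper's body presses on something with over 40 N, if the wrist force passes 120 N, or if a joint passes its speed limit or range.

ROBOT

A 7-joint arm with a two-finger parallel gripper is mounted at the origin on the work surface. World frame = base frame: x ahead of the robot, y to its left, z up, the work surface at z = 0. Lengths are in m, angles in degrees, forces in N, time in s.
With the tool pointing down it reaches from about 0.425 to 0.875 m from the base axis. Payload 8.4 kg.
Tool frame: the origin (TCP) lies between the finger pads; the fingertips stand 19 mm ahead of it and the grasp point (between the pads) is the TCP; z points along the fingers, y is the line along which they close (so a half turn about z gives the same grasp; the last joint's range is limited). The gripper opens to 85 mm and grips with 20 to 120 N. Pads are 22 mm wide; open, the fingers measure 114 mm over their backs; the gripper's body (76 mm by 85 mm) begins 54 mm behind the grasp point. The pads swing forward as they close: fully open they stand 13 mm farther back than shut.
Start: joints at [69.603, 19.091, 2.286, 83.961, -0.768, 76.965, -3.352], TCP at [0.165, -0.629, 0.25] pointing down, gripper open.
Joint ranges: [-147.57, 147.57], [-21.85, 119.76], [-74.77, 79.35], [14.55, 137.4], [-85.83, 265.84], [4.83, 119.75], [-152.11, 152.11]. Speed limits (degrees/s): [127.2, 127.2, 159.86, 159.86, 180, 180, 180].

INTERFACE

Orientations are given as a 3x3 rotation matrix whose columns are the frame's x, y, z axes.
In Python, from workcell import bot gives the robot as it stands. The module is installed in compiled form; this text tells all that it offers.
- The arm moves only by the tool send_rows, never from a script. Its argument "deltas" is a list that holds one entry, the list of rows, each a list of 5 numbers: the finger opening in mm, from 0 to 85.4, then the shift along the tool's x, y, z in mm, then the turn about the tool's z in degrees. A call has 1 to 5 rows; each row is the pose to reach, as a shift and turn from the pose commanded when the call began, along the tool's axes at that moment; what a row does not reach only later rows make up. A row lasts 1/10 s, in which the tool goes at most 50 mm and 8.59 degrees, less where a joint would pass 70% of its speed; a pose out of reach is approached as far as the arm can. A call with a gripper value outside its range is refused whole. The fingers move at their own pace and stop on an object; "grip_force" is the grip in N (left out, the last holds). Time passes only in rows, so rows that repeat a pose let the fingers close. It gives the time, the measured TCP pose, the force, the opening and the grip force at its end, in the units of the state.
- bot.get_state(): the state, without advancing time (a new reading comes with each control period).
- bot.capture(name): name is "side" or "top" or "wrist"; returns (picture, depth): 420x560x3 uint8, red, green, blue; 420x560 float32, m along the optical axis (not along the pixel's ray), 0 where there is no reading.
- bot.camera_params(name): a dict with "K" (3x3 intrinsics, pixels), "pose" (4x4, takes a point from camera to world coordinates). Camera axes: x right, y up, looking along -z (the intrinsics and any distortion apply to the point x, -y, -z); pixel columns grow to the right and rows downward; lengths in m; the calibration is good to about 2 mm. The wrist camera is an equidistant fisheye: a pixel r from the principal point sees the ray r / f radians off the axis. A picture is of the moment at which its call begins: read the wrist's pose just before it. camera_params takes no time and is no camera call; for the wrist camera it gives the pose at the moment of the call.
- bot.finish_job(): hands the job in; it is judged then, once.
The state is a dict: "clock": time; "joint_pos": joint angles; "dq": joint speeds; "tau": joint torques, N m; "eef_pos": TCP position; "eef_rot": TCP orientation; "contact_force": force on the tool from outside, world axes, zero at the start; "moment": the same for the moment, N m; "width": finger opening in m; "finger_force": force on a finger pad.
Only numpy, scipy, OpenCV 4.12 (cv2) and the standard library are available. Lean on these libraries where they do the work, as an engineer would, in place of code of your own. Each camera call takes 0.05 s, during which the arm holds its last target. There are 200 camera calls.

## Working session

There is one attempt and no reset: what is moved stays moved. The work goes in short steps, Python scripts to look and compute and a tool call to move; the robot and the scene stay as the last step left them, time stands still between calls to the robot, and variables do not carry over. Pictures are saved under pics/ and viewed, at most 10 in all, crops included, and the job is handed in when it is done.

Besides the shell and the picture viewer there is one more tool, called after ">>>" as name(argument=value, ...) on one line, values as JSON. send_rows: Moves the arm, as the interface text tells. Its arguments: {"type":"object","properties":{"deltas":{"type":"array"},"grip_force":{"type":"number"}},"required":["deltas"]}

```bash
mkdir -p pics; cat > h.py <<'E'
import numpy as np,cv2
from workcell import bot
def cap(n):
    P=bot.camera_params(n); im,d=bot.capture(n); return im,d,P
def pts(d,P):
    K=P['K'];h,w=d.shape;u,v=np.meshgrid(np.arange(w),np.arange(h))
    x=(u-K[0,2])/K[0,0]*d;y=(v-K[1,2])/K[1,1]*d
    p=np.stack([x,-y,-d],-1);T=P['pose'];return p@T[:3,:3].T+T[:3,3]
E
python3 - <<'E'
from h import *
for n in("top","side"):
    im,d,P=cap(n);cv2.imwrite(f"pics/{n}0.png",im[:,:,::-1]);np.savez(f"{n}0.npz",im=im,d=d,**P)
    print(n,P, (d>0).mean())
s=bot.get_state();print(s['clock'],s['eef_pos'],s['eef_rot'])
E
```

```text
top {'K': array([[396.15234189,   0.        , 281.11831792],
       [  0.        , 396.15234189, 208.06821102],
       [  0.        ,   0.        ,   1.        ]]), 'pose': array([[-0.02022495,  0.99513447, -0.09642786,  0.47949281],
       [-0.99967294, -0.01861833,  0.01753219,  0.02751627],
       [ 0.01565156,  0.09675091,  0.99518556,  1.11030215],
       [ 0.        ,  0.        ,  0.        ,  1.        ]])} 0.9959736394557823
side {'K': array([[390.99740609,   0.        , 273.89475806],
       [  0.        , 390.99740609, 208.42701477],
       [  0.        ,   0.        ,   1.        ]]), 'pose': array([[-0.83828521,  0.35187705, -0.41648584,  0.16662788],
       [-0.54519639, -0.54969815,  0.63292405,  0.7111191 ],
       [-0.00623005,  0.75763744,  0.65264592,  0.7405323 ],
       [ 0.        ,  0.        ,  0.        ,  1.        ]])} 0.9957780612244898
0.1 [ 0.1649276  -0.62830605  0.24947163] [[ 9.67216486e-01  2.53952732e-01 -5.27932039e-04]
 [ 2.53953239e-01 -9.67215428e-01  1.43805707e-03]
 [-1.45425493e-04 -1.52498255e-03 -9.99998827e-01]]
```

View pics/top0.png

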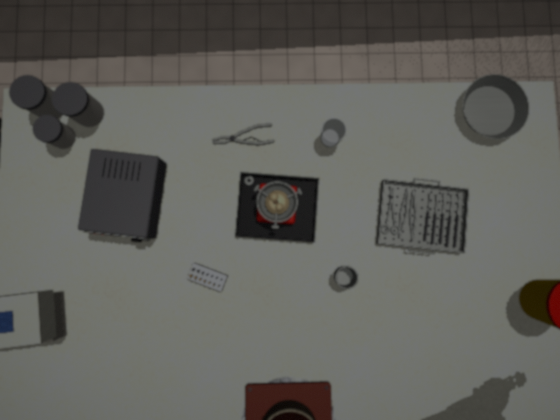

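View pics/side0.png

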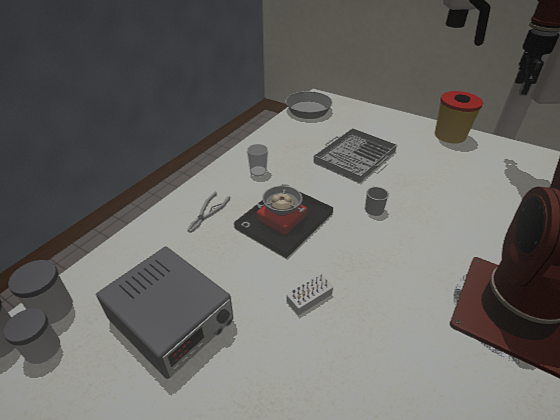

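Top view: drip tray about (277,207), instrument tray right (422,216), console left (122,195), cup (345,277), bur stand (208,277), and the bowl at (277,202). The side view agrees with this.

```bash
python3 - <<'E'
from h import *
z=np.load("top0.npz");im=z['im'];d=z['d'];p=pts(d,dict(K=z['K'],pose=z['pose']))
print("bench z",[np.round(p[v,u,2],4) for u,v in((180,330),(350,100),(300,300),(350,200),(200,200),(440,300))])
def rect(name,box,zl,zh):
    u0,v0,u1,v1=box;q=p[v0:v1,u0:u1].reshape(-1,3);m=(q[:,2]>zl)&(q[:,2]<zh);q=q[m]
    r=cv2.minAreaRect((q[:,:2]*1000).astype(np.float32));print(name,len(q),np.round(np.array(r[0]),1),np.round(r[1],1),round(r[2],2),"medz",np.median(q[:,2]).round(4),"mean",q.mean(0).round(4))
rect("drip",(225,160,330,255),.010,.028)
rect("drip2",(225,160,330,255),.015,.028)
rect("base",(245,170,310,235),.028,.04)
rect("bowl",(245,170,310,235),.055,.09)
rect("inst",(365,165,480,265),.018,.04)
rect("cons",(65,140,175,250),.088,.11)
rect("cup",(325,255,365,300),.05,.07)
rect("bur",(180,255,235,300),.018,.06)
rect("burtop",(180,255,235,300),.018,.034)
# bowl circle
import cv2
g=cv2.cvtColor(im,cv2.COLOR_RGB2GRAY)
out=np.hstack([cv2.resize(im[160:250,225:330],None,fx=4,fy=4,interpolation=2),cv2.resize(im[255:345,180:270],None,fx=4,fy=4,interpolation=2)])
cv2.imwrite("pics/c1.png",out[:,:,::-1])
E
```

```text
bench z [np.float64(0.0019), np.float64(0.0032), np.float64(-0.0012), np.float64(0.0013), np.float64(0.0004), np.float64(-0.0005)]
drip 832 [588.5  18.9] [220.3 180.4] 84.41 medz 0.0214 mean [0.5896 0.0196 0.02  ]
drip2 671 [588.5  18.9] [220.3 180.4] 84.41 medz 0.0222 mean [0.5892 0.0188 0.0221]
base 158 [596.   19.6] [104.7 104.8] 84.88 medz 0.0372 mean [0.5743 0.0183 0.0366]
bowl 1310 [590.6  28.4] [121.6 122.3] 71.77 medz 0.0731 mean [0.5973 0.0194 0.0719]
inst 671 [ 555.6 -386. ] [242.8 204.9] 82.4 medz 0.027 mean [ 0.5596 -0.3946  0.0264]
cons 5851 [624.6 426.4] [181.2 216.9] 81.89 medz 0.0964 mean [0.6232 0.4252 0.0963]
cup 123 [ 395.1 -159.7] [60.  58.7] 0.59 medz 0.0609 mean [ 0.3936 -0.1632  0.0603]
bur 658 [401.2 211.9] [100.2  46.2] 68.09 medz 0.0283 mean [0.4015 0.2111 0.0295]
burtop 604 [401.2 211.9] [100.2  46.2] 68.09 medz 0.0281 mean [0.4013 0.2099 0.028 ]
```

View pics/c1.png

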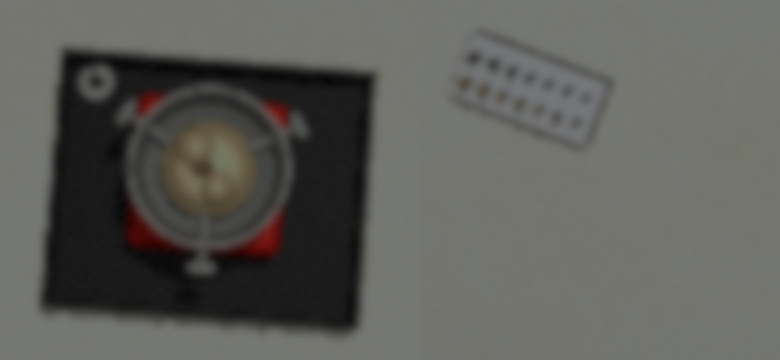

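The fitted sizes match the stated ones. Next I compute the targets.

```bash
cat >> h.py <<'E'
def tm(tgt,tool_ang=None):
    """shift in tool axes (mm) and turn to reach world tgt [mm]"""
    s=bot.get_state();R=np.array(s['eef_rot']);e=np.array(s['eef_pos'])*1000
    a=np.degrees(np.arctan2(R[1,0],R[0,0]))
    print("tcp",e.round(1),"ang",a.round(2),"shift",(R.T@(np.array(tgt)-e)).round(1),"turn",None if tool_ang is None else round(a-tool_ang,2),"w",s['width'],'clk',s['clock'])
E
python3 - <<'E'
from h import *
z=np.load("top0.npz");p=pts(z['d'],dict(K=z['K'],pose=z['pose']))
q=p[170:235,245:310].reshape(-1,3);q=q[(q[:,2]>.062)&(q[:,2]<.09)]
c=np.array([.596,.0196])
for _ in range(5):
    r=np.hypot(*(q[:,:2]-c).T);k=q[(r>.045)&(r<.057)]
    A=np.c_[2*k[:,:2],np.ones(len(k))];s=np.linalg.lstsq(A,(k[:,:2]**2).sum(1),rcond=None)[0];c=s[:2]
print("rim c",c,np.sqrt(s[2]+c@c),len(k))
C=(np.array([596,19.6])+c*1000)/2
def ax(y):y=np.radians(y);return np.array([np.cos(y),np.sin(y)]),np.array([-np.sin(y),np.cos(y)])
X,Y=ax(-5.5);D=np.array([588.5,18.9]);I=np.array([555.6,-386.]);Co=np.array([624.6,426.4])
def hit(O,yaw,h):  # t along Y from C to edge line
    n=ax(yaw)[1];return ((O-C)@n+h)/(Y@n)
dl,dr=hit(D,-5.5,110),hit(D,-5.5,-110);i=hit(I,-7.6,120);co=hit(Co,-8.1,-90)
print("C",C,dl,dr,i,co);print("cup",C+Y*(dr+i)/2,"bur",C+Y*(dl+co)/2)
tm([395,-160,140])
E
```

```text
rim c [0.59576863 0.01945318] 0.04942643513990335 400
C [595.88431517  19.52659101] 108.668538441974 -111.331461558026 -287.48519395183746 317.18689773457703
cup [ 576.77187394 -178.96370036] bur [616.29253254 231.47403213]
tcp [ 164.9 -628.3  249.5] ang 14.71 shift [ 341.5 -394.4  110. ] turn None w 0.08530672115695573 clk 0.1
```

>>> send_rows(deltas=[[[85, 20, -23, 6, 0], [85, 50, -58, 16, 0], [85, 80, -92, 26, 0], [85, 110, -127, 35, 0], [85, 140, -162, 45, 0]]])

```text
clock: 0.6
eef_pos: [0.2598, -0.4345, 0.2047]
eef_rot: [[0.967, 0.254, -0.0], [0.254, -0.967, 0.0], [-0.0, -0.0, -1.0]]
contact_force: [0.5, -0.4, 0.1]
width: 0.0851
finger_force: 0.0
```

>>> send_rows(deltas=[[[85, 30, -35, 10, 0], [85, 60, -70, 20, 0], [85, 90, -105, 29, 0], [85, 120, -139, 39, 0], [85, 145, -168, 46, 0]]])

```text
clock: 1.1
eef_pos: [0.3573, -0.2347, 0.1587]
eef_rot: [[0.967, 0.255, -0.0], [0.255, -0.967, 0.0], [-0.0, -0.0, -1.0]]
contact_force: [1.3, -0.4, -0.2]
width: 0.0851
finger_force: 0.0
```

>>> send_rows(deltas=[[[85, 25, -29, 8, 0], [85, 45, -52, 14, 0], [85, 57, -65, 18, 0], [85, 57, -65, 18, 0]]])

```text
clock: 1.5
eef_pos: [0.3961, -0.1573, 0.1408]
eef_rot: [[0.966, 0.258, -0.001], [0.258, -0.966, 0.001], [-0.0, -0.001, -1.0]]
contact_force: [0.2, -0.1, -0.3]
width: 0.0853
finger_force: 0.0
```

```bash
python3 - <<'E'
from h import *
tm([395,-160,36])
P=bot.camera_params("wrist");im,d=bot.capture("wrist");cv2.imwrite("pics/w1.png",im[:,:,::-1]);print(P)
E
```

```text
tcp [ 396.1 -157.3  140.8] ang 14.94 shift [ -1.7   2.4 104.8] turn None w 0.08530770097349769 clk 1.5
{'K': array([[325.1922621 ,   0.        , 282.94183534],
       [  0.        , 325.1922621 , 207.31590648],
       [  0.        ,   0.        ,   1.        ]]), 'pose': array([[ 2.56598098e-01,  9.31980884e-01,  2.56064540e-01,
         4.60420966e-01],
       [-9.66518091e-01,  2.47549866e-01,  6.75414149e-02,
        -1.39966856e-01],
       [-4.41435007e-04, -2.64822009e-01,  9.64297210e-01,
         2.64234136e-01],
       [ 0.00000000e+00,  0.00000000e+00,  0.00000000e+00,
         1.00000000e+00]])}
```

View pics/w1.png

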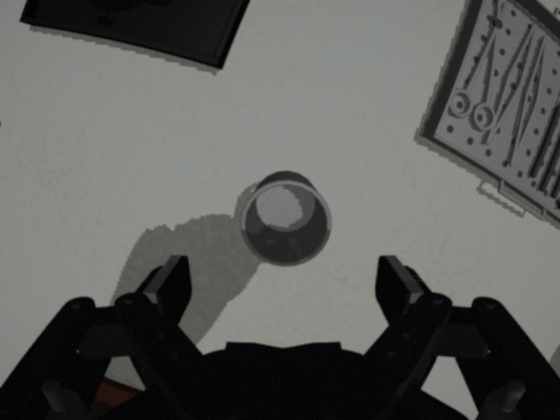

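The rim is centred at (287,222) between the open fingers. Its ray meets z = 60 mm at about (397,-159), which agrees with the top view. I descend and grip.

>>> send_rows(deltas=[[[85, -1, 2, 25, 0], [85, -1, 2, 60, 0], [85, -1, 2, 90, 0], [85, -1, 2, 105, 0], [85, -1, 2, 105, 0]]])

```text
clock: 2.05
eef_pos: [0.393, -0.1624, 0.0345]
eef_rot: [[0.968, 0.252, -0.004], [0.252, -0.968, 0.002], [-0.003, -0.003, -1.0]]
contact_force: [-0.1, -0.7, -0.9]
width: 0.0848
finger_force: 0.0
```

>>> send_rows(deltas=[[[55, 0, 0, 0, 0], [55, 0, 0, 0, 0], [50, 0, 0, 0, 0], [45, 0, 0, 0, 0], [45, 0, 0, 0, 0]]], grip_force=30)

```text
clock: 2.55
eef_pos: [0.3959, -0.1624, 0.0377]
eef_rot: [[0.967, 0.254, 0.002], [0.254, -0.967, -0.001], [0.001, 0.002, -1.0]]
contact_force: [-1.8, 0.6, 7.7]
width: 0.0593
finger_force: 31.6
```

>>> send_rows(deltas=[[[45, 0, 0, 0, 0], [45, 0, 0, -5, 0], [45, 0, 0, -20, 0], [45, 0, 0, -45, 0], [45, 0, 0, -70, 0]]])

```text
clock: 3.05
eef_pos: [0.3948, -0.1619, 0.1075]
eef_rot: [[0.967, 0.254, -0.0], [0.254, -0.967, 0.0], [-0.0, -0.0, -1.0]]
contact_force: [0.7, -0.3, -0.5]
width: 0.0594
finger_force: 32.8
```

```bash
python3 - <<'E'
from h import *
tm([577,-179,37])
im,d=bot.capture("wrist");cv2.imwrite("pics/w2.png",im[:,:,::-1])
E
```

```text
tcp [ 394.8 -161.9  107.5] ang 14.72 shift [171.8  62.9  70.5] turn None w 0.059416068856102885 clk 3.05
```

View pics/w2.png

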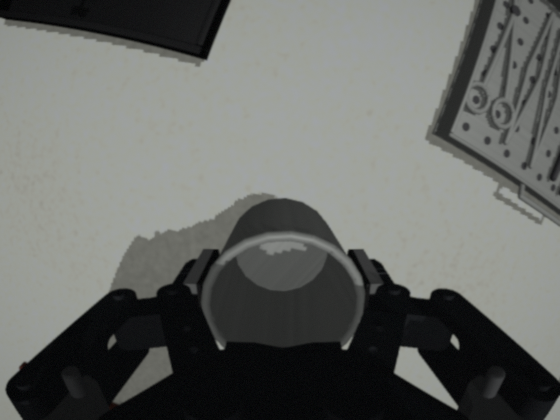

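The cup is held, with its rim centred between the pads at about (285,310). I carry it over.

>>> send_rows(deltas=[[[45, 17, 6, 0, 0], [45, 51, 19, 0, 0], [45, 90, 33, 0, 0], [45, 129, 47, 0, 0], [45, 158, 58, 0, 0]]])

```text
clock: 3.6
eef_pos: [0.5649, -0.1782, 0.1067]
eef_rot: [[0.967, 0.254, 0.001], [0.254, -0.967, -0.0], [0.001, 0.0, -1.0]]
contact_force: [-0.1, -1.2, -1.1]
width: 0.0595
finger_force: 32.8
```

>>> send_rows(deltas=[[[45, 12, 4, 0, 0], [45, 14, 5, 0, 0], [45, 14, 5, 15, 0], [45, 14, 5, 35, 0], [45, 14, 5, 50, 0]]])

```text
clock: 4.1
eef_pos: [0.5756, -0.1794, 0.0545]
eef_rot: [[0.967, 0.253, -0.002], [0.253, -0.967, -0.0], [-0.002, -0.0, -1.0]]
contact_force: [0.2, -0.4, -1.8]
width: 0.0594
finger_force: 32.8
```

```bash
python3 - <<'E'
from h import *
tm([577,-179,38])
E
```

```text
tcp [ 575.6 -179.4   54.5] ang 14.68 shift [ 1.5 -0.  16.5] turn None w 0.05943610091478818 clk 4.1
```

>>> send_rows(deltas=[[[45, 1, 0, 5, 0], [45, 1, 0, 10, 0], [45, 1, 0, 14, 0], [45, 1, 0, 17, 0], [45, 1, 0, 17, 0]]])

```text
clock: 4.6
eef_pos: [0.5784, -0.179, 0.0393]
eef_rot: [[0.967, 0.254, 0.0], [0.254, -0.967, -0.0], [0.0, 0.0, -1.0]]
contact_force: [-0.8, -0.7, -1.4]
width: 0.0596
finger_force: 32.8
```

>>> send_rows(deltas=[[[45, 0, 0, 0.5, 0], [45, 0, 0, 1, 0], [45, 0, 0, 1.5, 0], [45, 0, 0, 2, 0], [45, 0, 0, 2, 0]]])

```text
clock: 5.1
eef_pos: [0.5787, -0.1789, 0.0378]
eef_rot: [[0.967, 0.254, 0.001], [0.254, -0.967, -0.0], [0.001, 0.0, -1.0]]
contact_force: [-0.5, 1.3, 3.8]
width: 0.0592
finger_force: 32.9
```

The cup is touching the bench. I release and retract.

>>> send_rows(deltas=[[[62, 0, 0, 0, 0], [66, 0, 0, 0, 0], [72, 0, 0, 0, 0], [85, 0, 0, 0, 0], [85, 0, 0, 0, 0]]])

```text
clock: 5.6
eef_pos: [0.5784, -0.1789, 0.0373]
eef_rot: [[0.967, 0.254, -0.0], [0.254, -0.967, 0.0], [-0.0, -0.0, -1.0]]
contact_force: [-0.0, -0.3, 0.1]
width: 0.0854
finger_force: 0.0
```

>>> send_rows(deltas=[[[85, 0, 0, -10, 0], [85, 0, 0, -35, 0], [85, 0, 0, -70, 0], [85, 0, 0, -110, 0], [85, 0, 0, -140, 0]]])

```text
clock: 6.1
eef_pos: [0.579, -0.1789, 0.1807]
eef_rot: [[0.967, 0.254, 0.002], [0.254, -0.967, -0.001], [0.002, 0.001, -1.0]]
contact_force: [0.3, 0.1, 0.1]
width: 0.0848
finger_force: 0.0
```

```bash
python3 - <<'E'
from h import *
tm([401,212,140],68.1)
# cup via wrist cam: rim contour on depth/gray saved
P=bot.camera_params("wrist");im,d=bot.capture("wrist");cv2.imwrite("pics/w3.png",im[:,:,::-1]);np.savez("w3.npz",im=im,d=d,**P)
E
```

```text
tcp [ 579.  -178.9  180.7] ang 14.73 shift [ -72.9 -423.3   40.1] turn -53.37 w 0.08484524454116277 clk 6.1
```

View pics/w3.png

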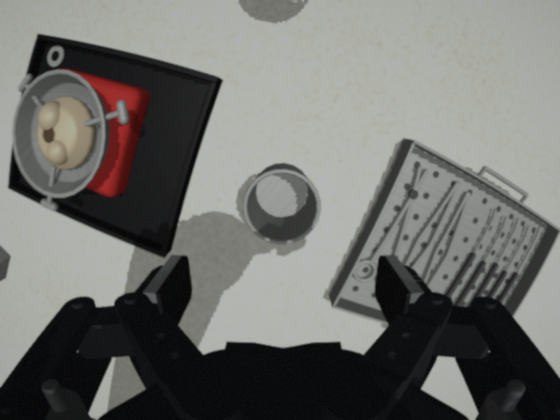

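The cup stands upright at (281,206), between the two trays. Next is the bur stand.

>>> send_rows(deltas=[[[85, -5, -25, 0, -5], [85, -11, -65, 0, -13], [85, -19, -110, 0, -21], [85, -26, -155, 0, -29], [85, -34, -200, 0, -37]]])

```text
clock: 6.65
eef_pos: [0.4939, 0.0074, 0.1778]
eef_rot: [[0.615, 0.788, 0.001], [0.788, -0.615, -0.0], [0.0, 0.001, -1.0]]
contact_force: [0.7, 1.4, -0.3]
width: 0.0852
finger_force: 0.0
```

```bash
python3 - <<'E'
from h import *
tm([401,212,140],68.1)
E
```

```text
tcp [493.9   7.4 177.8] ang 52.04 shift [ 104.2 -199.1   37.7] turn -16.06 w 0.0851638311306223 clk 6.65
```

>>> send_rows(deltas=[[[85, 21, -40, 8, -6], [85, 42, -80, 16, -12], [85, 64, -122, 24, -16], [85, 86, -164, 32, -16], [85, 104, -199, 37, -16]]])

```text
clock: 7.15
eef_pos: [0.4016, 0.2129, 0.1406]
eef_rot: [[0.378, 0.926, 0.001], [0.926, -0.378, -0.0], [0.0, 0.001, -1.0]]
contact_force: [1.3, 0.5, 0.4]
width: 0.0849
finger_force: 0.0
```

>>> send_rows(deltas=[[[85, 0, 0, 0, 0], [85, 0, 0, 0, 0]]])

```text
clock: 7.35
eef_pos: [0.4027, 0.2113, 0.1407]
eef_rot: [[0.377, 0.926, 0.001], [0.926, -0.377, -0.0], [-0.0, 0.001, -1.0]]
contact_force: [-0.1, -1.0, -0.5]
width: 0.0853
finger_force: 0.0
```

```bash
python3 - <<'E'
from h import *
tm([401.2,211.9,24],68.1)
P=bot.camera_params("wrist");im,d=bot.capture("wrist");cv2.imwrite("pics/w4.png",im[:,:,::-1])
# rays of bright block top vs z=.028
K=P['K'];T=P['pose']
h,w=d.shape;u,v=np.meshgrid(np.arange(w),np.arange(h));x=u-K[0,2];y=v-K[1,2];r=np.hypot(x,y)+1e-9;t=r/K[0,0]
ray=np.stack([np.sin(t)*x/r,-np.sin(t)*y/r,-np.cos(t)],-1);pw=(ray*(d/np.cos(t))[...,None])@T[:3,:3].T+T[:3,3]
m=(pw[...,2]>.022)&(pw[...,2]<.034)&(np.hypot(pw[...,0]-.401,pw[...,1]-.212)<.07)&(d>0)
q=pw[m];print(len(q),cv2.minAreaRect((q[:,:2]*1000).astype(np.float32)))
E
```

```text
tcp [402.7 211.3 140.7] ang 67.85 shift [ -0.   -1.7 116.7] turn -0.25 w 0.0852941183297163 clk 7.35
6703 ((401.2712097167969, 213.32118225097656), (99.66873168945312, 45.652042388916016), 67.88371276855469)
```

View pics/w4.png

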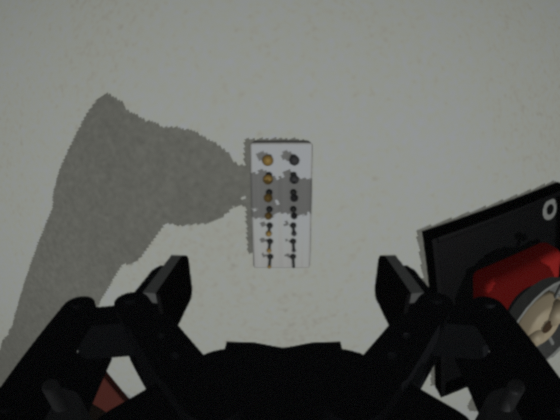

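The block is at (281,204), parallel to the pads and centred. I descend and grip.

>>> send_rows(deltas=[[[85, 1, -2, 25, 0], [85, 1, -2, 60, 0], [85, 1, -2, 90, 0], [85, 1, -2, 108, 0], [85, 1, -2, 116, 0]]])

```text
clock: 7.9
eef_pos: [0.4014, 0.2106, 0.0228]
eef_rot: [[0.382, 0.924, -0.002], [0.924, -0.382, -0.001], [-0.002, -0.002, -1.0]]
contact_force: [0.0, -0.2, 0.2]
width: 0.085
finger_force: 0.0
```

>>> send_rows(deltas=[[[60, 0, 0, 0, 0], [45, 0, 0, 0, 0], [40, 0, 0, 0, 0], [35, 0, 0, 0, 0], [35, 0, 0, 0, 0]]], grip_force=50)

```text
clock: 8.4
eef_pos: [0.4026, 0.2126, 0.0257]
eef_rot: [[0.38, 0.925, 0.002], [0.925, -0.38, 0.0], [0.001, 0.002, -1.0]]
contact_force: [-0.5, -2.1, 5.6]
width: 0.0454
finger_force: 51.7
```

>>> send_rows(deltas=[[[35, 0, 0, 0, 0], [35, 0, 0, -5, 0], [35, 0, 0, -20, 0], [35, 0, 0, -45, 0], [35, 0, 0, -75, 0]]])

```text
clock: 8.9
eef_pos: [0.4008, 0.2123, 0.1001]
eef_rot: [[0.379, 0.925, -0.001], [0.925, -0.379, -0.0], [-0.001, -0.001, -1.0]]
contact_force: [1.1, -0.4, -1.4]
width: 0.0448
finger_force: 51.7
```

```bash
python3 - <<'E'
from h import *
tm([616.3,231.5,100],-5.5)
E
```

```text
tcp [400.8 212.3 100.1] ang 67.73 shift [ 99.5 192.2  -0.2] turn 73.23 w 0.044825853168055374 clk 8.9
```

>>> send_rows(deltas=[[[35, 6, 12, 0, 5], [35, 17, 33, 0, 12], [35, 29, 56, 0, 20], [35, 41, 79, 0, 28], [35, 53, 102, 0, 36]]])

```text
clock: 9.4
eef_pos: [0.517, 0.2227, 0.0999]
eef_rot: [[0.854, 0.521, 0.0], [0.521, -0.854, -0.0], [0.0, 0.0, -1.0]]
contact_force: [0.7, 0.6, -1.0]
width: 0.045
finger_force: 51.8
```

```bash
python3 - <<'E'
from h import *
tm([616.3,231.5,100],-5.5)
E
```

```text
tcp [517.  222.7  99.9] ang 31.38 shift [89.3 44.1 -0. ] turn 36.88 w 0.04495196102715823 clk 9.4
```

>>> send_rows(deltas=[[[35, 19, 9, 0, 8], [35, 38, 19, 0, 16], [35, 58, 28, 0, 24], [35, 78, 38, 0, 32], [35, 88, 43, 0, 37]]])

```text
clock: 9.9
eef_pos: [0.6151, 0.2323, 0.0999]
eef_rot: [[0.995, -0.098, 0.001], [-0.098, -0.995, 0.001], [0.001, -0.001, -1.0]]
contact_force: [0.7, 0.2, -1.9]
width: 0.0445
finger_force: 51.7
```

>>> send_rows(deltas=[[[35, 0, 0, 0, 0], [35, 0, 0, 10, 0], [35, 0, 0, 25, 0], [35, 0, 0, 42, 0], [35, 0, 0, 55, 0]]])

```text
clock: 10.4
eef_pos: [0.6122, 0.2319, 0.0419]
eef_rot: [[0.996, -0.091, -0.002], [-0.091, -0.996, -0.001], [-0.002, 0.001, -1.0]]
contact_force: [-0.1, 0.4, -2.5]
width: 0.0451
finger_force: 51.7
```

```bash
python3 - <<'E'
from h import *
tm([616.3,231.5,26],-5.5)
P=bot.camera_params("wrist");im,d=bot.capture("wrist")
K=P['K'];T=P['pose']
h,w=d.shape;u,v=np.meshgrid(np.arange(w),np.arange(h));x=u-K[0,2];y=v-K[1,2];r=np.hypot(x,y)+1e-9;t=r/K[0,0]
ray=np.stack([np.sin(t)*x/r,-np.sin(t)*y/r,-np.cos(t)],-1);pw=(ray*(d/np.cos(t))[...,None])@T[:3,:3].T+T[:3,3]
cv2.imwrite("pics/w5.png",im[:,:,::-1])
E
```

```text
tcp [612.2 231.9  41.9] ang -5.24 shift [ 4.2  0.  15.9] turn 0.26 w 0.04510552878480739 clk 10.4
```

View pics/w5.png

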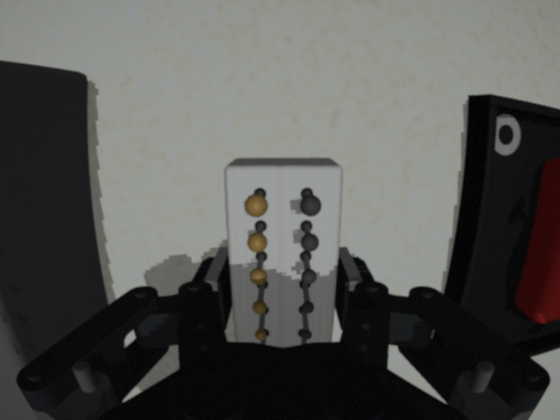

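The stand is square in the pads at (283,255), with the console on the left and the drip tray on the right. I lower it gently.

>>> send_rows(deltas=[[[35, 1, 0, 5, 0], [35, 2, 0, 10, 0], [35, 2, 0, 14, 0], [35, 2, 0, 17, 0], [35, 2, 0, 17, 0]]])

```text
clock: 10.95
eef_pos: [0.6153, 0.2323, 0.0271]
eef_rot: [[0.996, -0.092, -0.0], [-0.092, -0.996, -0.0], [-0.0, 0.0, -1.0]]
contact_force: [-0.7, -0.3, -2.4]
width: 0.0451
finger_force: 51.7
```

```bash
python3 - <<'E'
from h import *
tm([616.3,231.5,26],-5.5)
E
```

```text
tcp [615.3 232.3  27.1] ang -5.29 shift [1.  0.7 1.1] turn 0.21 w 0.04512116501027259 clk 10.95
```

>>> send_rows(deltas=[[[35, 1, 0.7, 0.5, 0.2], [35, 1, 0.7, 1, 0.2], [35, 1, 0.7, 1.5, 0.2], [35, 1, 0.7, 2, 0.2], [35, 1, 0.7, 2, 0.2]]])

```text
clock: 11.45
eef_pos: [0.6165, 0.2316, 0.0258]
eef_rot: [[0.995, -0.096, 0.0], [-0.096, -0.995, -0.0], [0.0, 0.0, -1.0]]
contact_force: [-1.2, -0.8, 3.3]
width: 0.0452
finger_force: 52.2
```

>>> send_rows(deltas=[[[48, 0, 0, 0, 0], [52, 0, 0, 0, 0], [60, 0, 0, 0, 0], [75, 0, 0, 0, 0], [75, 0, 0, 0, 0]]])

```text
clock: 11.95
eef_pos: [0.6164, 0.2316, 0.0253]
eef_rot: [[0.995, -0.096, -0.0], [-0.096, -0.995, 0.0], [-0.0, -0.0, -1.0]]
contact_force: [-0.5, -0.2, 0.1]
width: 0.0746
finger_force: 0.0
```

>>> send_rows(deltas=[[[75, 0, 0, -10, 0], [75, 0, 0, -35, 0], [75, 0, 0, -70, 0], [75, 0, 0, -110, 0], [75, 0, 0, -150, 0]]])

```text
clock: 12.45
eef_pos: [0.6161, 0.2316, 0.1776]
eef_rot: [[0.995, -0.095, 0.0], [-0.095, -0.995, 0.0], [0.0, -0.0, -1.0]]
contact_force: [1.3, -0.1, -0.9]
width: 0.0753
finger_force: 0.0
```

>>> send_rows(deltas=[[[75, -20, 0, 0, 0], [75, -55, 0, 0, 0], [75, -95, 0, 0, 0], [75, -130, 0, 0, 0], [75, -150, 0, 0, 0]]])

```text
clock: 12.95
eef_pos: [0.4644, 0.2466, 0.1761]
eef_rot: [[0.996, -0.094, 0.001], [-0.094, -0.996, -0.0], [0.001, 0.0, -1.0]]
contact_force: [1.3, -0.4, 0.4]
width: 0.0753
finger_force: 0.0
```

```bash
python3 - <<'E'
from h import *
im,d,P=cap("top");cv2.imwrite("pics/top1.png",im[:,:,::-1]);p=pts(d,P)
def rect(name,c,R,zl,zh):
    q=p.reshape(-1,3);q=q[(np.hypot(q[:,0]-c[0],q[:,1]-c[1])<R)&(q[:,2]>zl)&(q[:,2]<zh)]
    r=cv2.minAreaRect((q[:,:2]*1000).astype(np.float32));print(name,len(q),np.round(r[0],1),np.round(r[1],1),round(r[2],2))
rect("cup",(.577,-.179),.05,.05,.07);rect("bur",(.616,.2315),.07,.018,.034);rect("base",(.596,.0196),.08,.028,.04);rect("inst",(.5556,-.386),.165,.018,.04)
E
```

```text
cup 124 [ 578.4 -178.1] [59.8 59. ] 70.11
bur 577 [615.7 230.1] [ 46.5 100. ] 84.74
base 160 [595.8  19.7] [104.8 104.8] 85.02
inst 674 [ 555.6 -386.4] [244.  204.9] 82.72
```

View pics/top1.png

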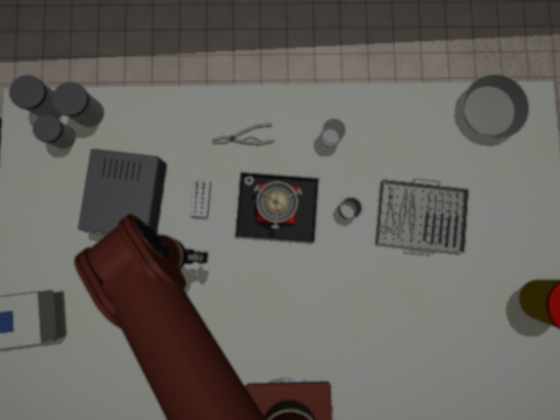

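The cup at (349,210) and the stand at (200,199) are both within about 2 mm of target, and nothing else moved. I hand in.

```bash
python3 -c "
from workcell import bot
print(bot.finish_job())"
```

```text
the job is handed in; nothing more can be done
None
```

The job is handed in: the cup and bur stand were both set down gently and stand upright within about 2 mm of their target spots, the stand's long sides are parallel to the drip tray's side edge to about 0.3°, and nothing else was moved.

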